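# Lens module onto the sloping inspection rest, air elbow aimed

## Robot

A 6-joint arm with a two-finger parallel gripper is mounted at the origin on the work surface. World frame = base frame: x ahead of the robot, y to its left, z up, the work surface at z = 0. Lengths are in mm, angles in rad, forces in N, time in s.
With the tool pointing down it reaches from about 300 to 775 mm from the base axis. Payload 14.6 kg.
Tool frame: the origin (TCP) lies between the finger pads; the fingertips stand 22 mm ahead of it and the grasp point (between the pads) lies 3 mm ahead of it (manip.tcp_to_tips is the distance from the TCP to the fingertips, in mm); y points along the fingers, z is the direction in which the jaws open and shut, and the axes are right-handed (so a half turn about y gives the same grasp; the last joint's range is limited). The gripper opens to 94 mm and grips with 3 to 60 N. Pads are 16 mm wide; open, the fingers measure 119 mm over their backs; the gripper's body (75 mm by 177 mm) begins 78 mm behind the grasp point.
Start: joints at [-1.229, 0.3, 1.521, -0, 1.321, -0.067], TCP at [218.622, -504.672, 227.446] pointing down, gripper open.
Joint ranges: [-3.03, 3.03], [-0.79, 2.21], [0.23, 2.52], [-1.04, 4.18], [0, 3.07], [-2.55, 2.55]. Speed limits (rad/s): [2.22, 2.22, 2.57, 3.14, 3.14, 3.14].

## Interface

Orientations are given as [roll, pitch, yaw] about the fixed x, y, z axes, in that order (R = Rz(yaw) Ry(pitch) Rx(roll)).
In Python, from cell import manip gives the robot as it stands.
- The arm moves only by the shell command python3 -m jog 'ROWS' [OPENING] [FORCE]. ROWS is JSON, one flat list of numbers, 6 for each row, row after row: the shift along the tool's x, y, z in mm, then the turn, a rotation vector about the tool's x, y, z in degrees. A call has 1 to 10 rows; each row is the pose to reach, as a shift and turn from the pose commanded when the call began, along the tool's axes at that moment; what a row does not reach only later rows make up. A row lasts 1/12 s, in which the tool goes at most 41.7 mm and 7.16 degrees, less where a joint would pass 70% of its speed; a pose out of reach is approached as far as the arm can. A call with a gripper value outside its range is refused whole. OPENING is the finger opening in mm, from 0 to 94, set as the call begins (- or left out, the last holds). The fingers move at their own pace and stop on an object; FORCE is the grip in N (left out, the last holds). Time passes only in rows, so rows that repeat a pose let the fingers close. It gives the time, the measured TCP pose, the force and the opening at its end, in the units of the state.
- manip.read_state(): the state, without advancing time (a new reading comes with each control period).
- manip.camera(name): name is "scene" or "top" or "wrist"; returns a dict with "img" (480x640x3 uint8, red, green, blue), "intrinsics" (3x3 intrinsics, pixels), "origin" and "orientation" of the camera in the world. Camera axes: x right, y down, z forward; pixel columns grow to the right and rows downward; lengths in mm; the calibration is good to about 2 mm. The wrist camera is an equidistant fisheye: a pixel r from the principal point sees the ray r / f radians off the axis. A picture is of the moment at which its call begins. There is no depth.
- manip.sign_off(): hands the job in, once; it reports no verdict.
Trained networks look in a picture, given as the dict that the camera call returned (one of the last four; its "shot" number tells which), for a name from the list of things; names that differ only in an ending like _2 or _b are one class to them, and where a whole thing is asked for, a point or a joint stands for the part that bears it (a point fixed in the world has none). Each returns a list of dicts, best first, with "score" (0 to 1); they miss things now and then, are a little off and sometimes report something else, mostly with a low value. They report only what shows in the picture. A call takes as long as a camera call. They do not tell look-alikes from the thing itself.
- manip.masks_of(thing, picture): "pixels" (480x640 bool, what is visible of it) and "xy" ([column, row] in pixels, amid what is visible of it).
- manip.tip_of(thing, picture): "xy" ([column, row] in pixels: a listed point, or the origin of a listed thing).
The state is a dict: "clock": time; "joints": joint angles; "qd": joint speeds; "effort": joint torques, N m; "eef_pos": TCP position; "eef_rot": TCP orientation; "wrist_force": force on the tool from outside, world axes, zero at the start; "moment": the same for the moment, N m; "finger_gap": finger opening in mm.
Only numpy, scipy, OpenCV 4.12 (cv2) and the standard library are available. Lean on these libraries where they do the work, as an engineer would, in place of code of your own. Each camera call takes 0.05 s, during which the arm holds its last target.

## Task

Set the lens module gently on the narrow sloping inspection rest, barrel side out, lengthwise along the bar, centred across it, lying flat, with its lower end against the lip, and let go. Then screw the brass air elbow clockwise and stop when its outlet points at the upright pin on the rest's base; do not turn it well past the pin. Leave everything else where it is.

Things in the scene. Friction and masses are not known exactly. Their poses are not given: they have to be found in the camera images.
- module_center (a point): centre of the lens module's flange: a bare aluminium rectangle 70 mm long (own x), 36 wide (own y), 20 thick (own z); a black lens barrel 28 mm in diameter stands 22 mm high on the middle of its top. The point is 10 mm above the underside. It starts flat, barrel up, on a fixed steel plate 10 mm thick (270 x 250 mm) on the table.
- module: the whole lens module, about 0.14 kg; origin at the centre of the underside, axes as for its centre point. It, the round flange and the heat sink may have swapped places on the plate. Either end may go uphill.
- seat (a point): where the middle of the module's underside must finally lie, on the rest's sloping top face. Own x points uphill along the bar, z square out of the face, y across it. The lip's inner face is 35 mm downhill of this point, so the module's end touches the lip when home.
- rest: inspection rest: steel bar 24 mm wide (the module overhangs 6 mm each side), 90 long, sloping 25 degrees, low end towards the robot; a lip 6 mm high, 5 thick across its low end. Stands on a 22 mm round column on a steel base 120 (along) x 140 (across) x 12 mm. Origin on the top face above the column, 88 mm above the table, 5 mm uphill of the seat point; axes as the seat's. Fixed; place varies.
- mark (a point): top of the aiming mark: a dark upright steel pin 6 mm in diameter, 28 mm high, on the rest's base plate 60 mm to the left (+y side) of the column; top 40 mm above the table. The elbow's outlet passes higher: aim as seen from above.
- elbow_grip (a point): brass air elbow on the threaded stub of an aluminium manifold block (90 x 70 x 40 mm) left of the rest. Point on the turning axis, 84 mm above the table, half-way up the elbow's square body (26 x 26 mm, 32 high, sides along own x and y). Own x points along the level outlet, 18 then 12 mm thick, ending 55 mm from the axis; z up. Below the body, from 16 mm under this point, a round collar 24 mm wide.
- elbow (a joint): turn of the elbow on its thread, rad; grows clockwise seen from above (screwing on), range 0 to 4. It starts about 0.3 to 1.7 rad short of the mark, stays where it is left, needs about 0.1 N m, and its height does not change.
- flange: bystander: round stepped steel flange, 48 mm across, 24 mm high, lying on the steel plate; its origin is on its underside
- heatsink: bystander: finned aluminium heat sink, 45 x 45 x 23 mm, on the steel plate; its origin is on its underside
- bottle: bystander: white bottle, 60 mm across, 130 mm high; its origin is on its underside
- jar: bystander: amber jar with black cap, 52 mm across, 50 mm high; its origin is on its underside
- driver: bystander: screwdriver with black handle, 160 mm long, lying on the table; its origin is on its underside
- tray: bystander: open grey parts tray, 90 x 120 x 30 mm; its origin is on its underside
- tweezers: bystander: dark steel tweezers, 120 mm long, lying on the table; its origin is on its underside
Not all that is in view belongs to the job. Leave any red look-alike of the module alone. What is shaped like the part that bears elbow_grip but orange is not meant.

How it is judged (in metres and radians):
On the way, in this order (a step that is already met when the one before it is completed fails the run):
1. the lens module lies home on the sloping rest, released (x of module_center in the frame of seat between -0.005 and 0.005 m and y of module_center in the frame of seat between -0.006 and 0.006 m and z of module_center in the frame of seat between 0.007 and 0.013 m and angle between the x axis of module_center and the x axis of seat, either way round below 0.12 rad and angle between the z axis of module_center and the z axis of seat, either way round below 0.07 rad and angle between module_center's own z axis and vertical below 0.7 rad and contact force between the fingers and module below 0.3 N), for 0.3 s.
2. the elbow's outlet points at the pin (y of mark in the frame of elbow_grip between -0.018 and 0.018 m and x of mark in the frame of elbow_grip above 0.05 m), for 0.2 s.
At the end, for the whole second after the job is handed in: Module at rest and released on the bar, barrel out, within 5 mm along and 6 mm across of the seat point, 3 mm of the face, 7 degrees of lengthwise, 4 degrees of flat; the elbow is still and its outlet's line passes within 18 mm of the pin's axis, on the outlet's side (all of step 1 and all of step 2 and linear speed of module below 0.02 m/s and velocity of joint elbow between -0.05 and 0.05 rad/s); the robot touches nothing.
It fails at once if the module is struck hard against the rest (over 80 N) (contact force between module and rest above 80 N).
It fails at once if the elbow is turned well past the pin (its line over 40 mm beyond it) (y of mark in the frame of elbow_grip above 0.04 m).
It fails at once if any bystander is moved by more than 30 mm (distance of any of flange, heatsink, bottle, jar, driver, tray, tweezers from where it was at the start of the episode above 0.03 m).
It also fails if it takes over 56 s, if anything falls off the work surface, if the arm or the gripper's body presses on something with over 40 N, if the wrist force passes 120 N, or if a joint passes its speed limit or range.

## Working session

There is one attempt and no reset: what is moved stays moved. The work goes in short steps, Python scripts to look and compute and a shell command to move; the robot and the scene stay as the last step left them, time stands still between calls to the robot, and variables do not carry over. Pictures are saved under pics/ and viewed, and the job is handed in when it is done.

```bash
ls; mkdir -p pics
cat > h.py <<'E'
import numpy as np, cv2
from cell import manip
from scipy.spatial.transform import Rotation as R
def shot(n,save=None):
    c=manip.camera(n)
    if save: cv2.imwrite('pics/'+save+'.png',c['img'][:,:,::-1])
    return c
def Rc(c):
    o=np.array(c['orientation'],float)
    return o if o.shape==(3,3) else R.from_euler('xyz',o).as_matrix()
def ray(c,xy):
    K=np.array(c['intrinsics']); x=(xy[0]-K[0,2])/K[0,0]; y=(xy[1]-K[1,2])/K[1,1]
    if c.get('name',c.get('camera'))=='wrist' or c.get('fish'):
        r=np.hypot(x,y); s=np.sin(r)/r if r>1e-9 else 1; d=np.array([x*s,y*s,np.cos(r)])
    else: d=np.array([x,y,1.]); d/=np.linalg.norm(d)
    return np.array(c['origin'],float),Rc(c)@d
def onz(c,xy,z):
    o,d=ray(c,xy); return o+d*(z-o[2])/d[2]
def tri(L):
    A=np.zeros((3,3));b=np.zeros(3)
    for c,xy in L:
        o,d=ray(c,xy);P=np.eye(3)-np.outer(d,d);A+=P;b+=P@o
    p=np.linalg.solve(A,b); return p,[float(np.linalg.norm((np.eye(3)-np.outer(ray(c,xy)[1],ray(c,xy)[1]))@(p-ray(c,xy)[0]))) for c,xy in L]
def proj(c,p):
    K=np.array(c['intrinsics']); v=Rc(c).T@(np.array(p,float)-np.array(c['origin']))
    if c.get('fish'):
        t=np.arctan2(np.hypot(v[0],v[1]),v[2]); h=np.hypot(v[0],v[1])+1e-12; u=v[:2]/h*t
    else: u=v[:2]/v[2]
    return [K[0,0]*u[0]+K[0,2],K[1,1]*u[1]+K[1,2]]
E
python3 - <<'E'
from h import *
print(manip.read_state())
for n in ['top','scene','wrist']:
    c=shot(n,n+'0'); print(n,[k for k in c],c['intrinsics'],c['origin'],c['orientation'])
    for t in ['module_center','seat','mark','elbow_grip']:
        print(t,[(np.round(d['xy']).tolist(),round(d['score'],2)) for d in manip.tip_of(t,c)][:4])
E
```

```text
pics
{'clock': 0.0, 'joints': array([-1.22860249e+00,  3.00485261e-01,  1.52158312e+00,  1.30091085e-05,
        1.32073069e+00, -6.65973952e-02]), 'qd': array([ 0.00092766, -0.0003355 ,  0.00049796,  0.00055517, -0.00145033,
        0.00095769]), 'effort': array([ 2.00591450e-03, -5.31805873e+01, -3.52737808e+01,  7.09266239e-02,
        2.43943592e-02, -9.35281719e-05]), 'eef_pos': array([ 218.54406824, -504.448319  ,  226.87769528]), 'eef_rot': array([-1.57199924e+00,  9.28578281e-05, -2.73280471e+00]), 'wrist_force': array([ 0.09542523, -0.50757439, -0.20930147]), 'moment': array([ 0.04057258, -0.02057163, -0.01608681]), 'finger_gap': 94.01190075367664}
top ['img', 'intrinsics', 'origin', 'orientation', 'shot'] [[540.64519395   0.         326.0956029 ]
 [  0.         540.64519395 242.68728405]
 [  0.           0.           1.        ]] [ 425.34073769  -15.09881091 1263.71101955] [-3.06986077 -0.03005496 -1.56412114]
module_center [([509.0, 251.0], 0.84), ([416.0, 224.0], 0.66)]
seat [([301.0, 217.0], 0.62)]
mark [([276.0, 206.0], 0.93)]
elbow_grip [([113.0, 246.0], 0.91), ([176.0, 239.0], 0.68)]
scene ['img', 'intrinsics', 'origin', 'orientation', 'shot'] [[592.5694633    0.         316.56523745]
 [  0.         592.5694633  232.09820121]
 [  0.           0.           1.        ]] [1116.55249713 -698.53220503 1294.97301861] [-2.50824858 -0.00317577  0.74964469]
module_center [([183.0, 361.0], 0.83), ([268.0, 312.0], 0.82)]
seat [([354.0, 233.0], 0.57)]
mark [([369.0, 235.0], 0.66)]
elbow_grip [([359.0, 130.0], 0.62), ([423.0, 132.0], 0.57), ([400.0, 163.0], 0.5)]
wrist ['img', 'intrinsics', 'origin', 'orientation', 'shot'] [[371.64829954   0.         320.84452494]
 [  0.         371.64829954 243.33463007]
 [  0.           0.           1.        ]] [ 288.98441053 -474.10233456  384.9804842 ] [ 2.87663259e+00  2.51555292e-04 -1.16202996e+00]
module_center []
seat []
mark []
elbow_grip []
```

View pics/top0.png

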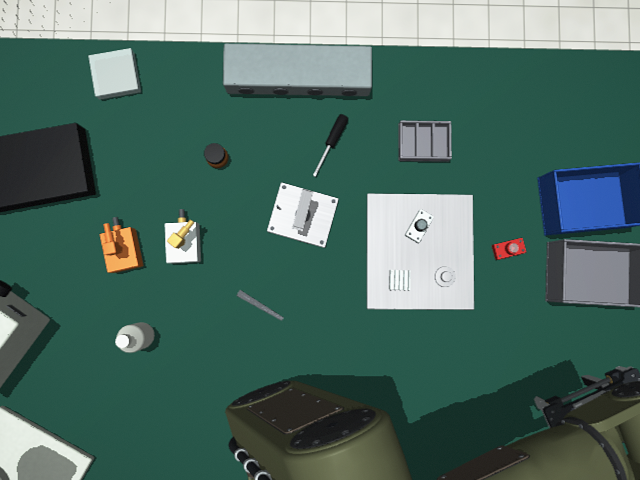

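View pics/scene0.png

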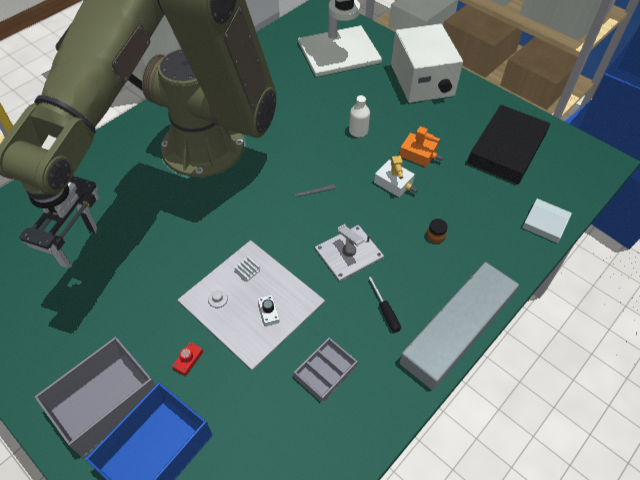

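Run:
```python
import cv2,numpy as np
t=cv2.imread('pics/top0.png');s=cv2.imread('pics/scene0.png')
a=cv2.resize(t[160:300,80:330],(800,448),interpolation=cv2.INTER_CUBIC)
b=cv2.resize(t[180:300,370:560],(800,505),interpolation=cv2.INTER_CUBIC)
c=cv2.resize(s[90:270,300:480],(600,600),interpolation=cv2.INTER_CUBIC)
for n,i in zip('abc',(a,b,c)): cv2.imwrite(f'pics/crop_{n}.png',i)
```

```text
(no output)
```

View pics/crop_a.png

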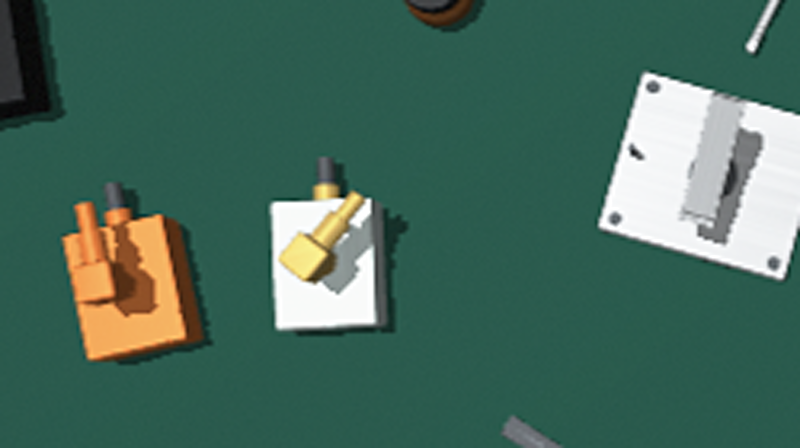

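View pics/crop_b.png

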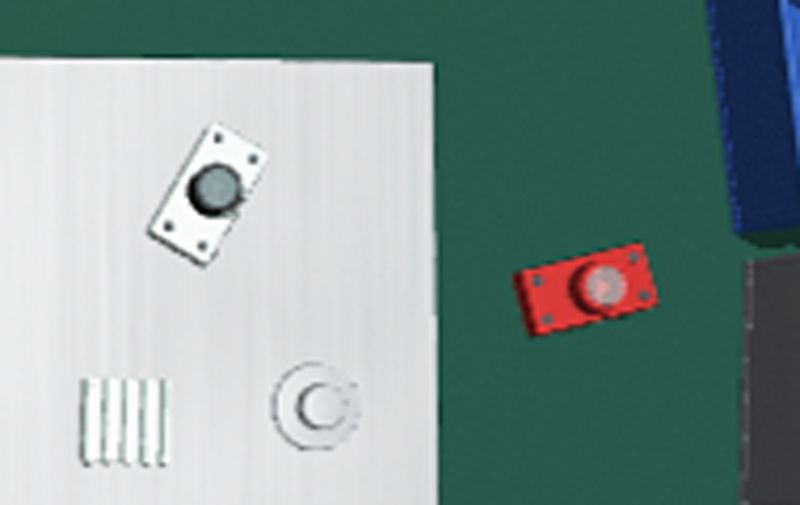

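View pics/crop_c.png

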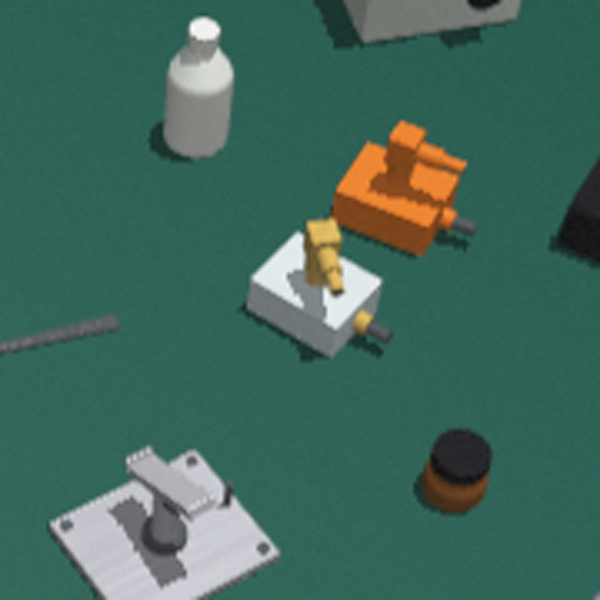

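The top view shows the bare aluminium module at (416,224) and its red look-alike at (509,250), so I want (416,224). The brass elbow on the aluminium block is at (176,239). The orange one at (113,246) is the decoy. The rest's low end is at the bottom of the image, and the pin is at (276,206). Next I'll triangulate.

```bash
sed -i "s/    c=manip.camera(n)/    c=manip.camera(n); c['fish']=(n=='wrist')/" h.py
python3 - <<'E'
from h import *
T=shot('top');S=shot('scene')
for t,a,b in [('module_center',(416,224),(268,312)),('seat',(301,217),(354,233)),('mark',(276,206),(369,235)),('elbow_grip',(176,239),(397,163)),('rest',(301,215),(350,240)),('module',(416,224),(268,312)),('bottle',(120,335),(360,120)),('jar',(215,155),(437,232))]:
    q=[]
    for c,g in ((T,a),(S,b)):
        L=manip.tip_of(t,c)
        L=[(np.hypot(*(np.array(d['xy'])-g)),d['score'],d['xy']) for d in L]; L.sort(key=lambda e:e[0])
        q.append((c,L[0][2]) if L else None); print(t,np.round(L[0][2],1) if L else None, L[0][1] if L else 0)
    if all(q):
        p,e=tri(q);print('   ',p.round(1),np.round(e,1))
# elbow outlet tip in top by hand, z=84
for xy in [(181.6,238),(190,221)]: print('elb',onz(T,xy,84).round(1), onz(T,(176,241),100).round(1))
# module long axis from mask
for d in manip.masks_of('module',T)[:3]:
    m=d['pixels'];ys,xs=np.nonzero(m);print(d['score'],d['xy'],len(xs),cv2.minAreaRect(np.c_[xs,ys].astype(np.float32)))
E
```

```text
module_center [417.5 226.5] 0.93
module_center [269.4 309.2] 0.88
    [ 555.9 -262.    22.5] [2.3 2.3]
seat [302.1 212.4] 0.71
seat [351.9 231.6] 0.71
    [579.1   6.8  94.7] [5.5 5.5]
mark [274.5 205.9] 0.83
mark [371.  232.7] 0.58
    [597.9  68.5  46.1] [3.2 3.2]
elbow_grip [178.5 240.5] 0.67
elbow_grip [398.2 162.9] 0.48
    [516.2 273.7  90.2] [6.1 6.1]
rest [303.2 210.1] 0.69
rest [348.2 235.4] 0.77
    [5.808e+02 3.000e-01 8.750e+01] [0.6 0.6]
module [418.9 226.1] 0.95
module [268.9 311.5] 0.72
    [ 557.5 -266.    18.3] [2.5 2.5]
bottle [140.6 335.1] 0.95
bottle [359.8 132.2] 0.73
    [301.6 376.1  -7.4] [3. 3.]
jar [219.6 159.6] 0.96
jar [432.5 235.7] 0.66
    [710.  199.7   6.5] [1.2 1.2]
elb [517.8 264.1  84. ] [510.  272.1 100. ]
elb [555.1 246.9  84. ] [510.  272.1 100. ]
0.9 [419.1, 225.7] 477 ((419.17645263671875, 225.20584106445312), (15.94936752319336, 30.355247497558594), 30.963754653930664)
0.66 [505.9, 247.0] 501 ((508.6539001464844, 248.2692108154297), (16.081523895263672, 32.55527877807617), 78.69007110595703)
```

```bash
cat >> h.py <<'E'
def cur():
    s=manip.read_state(); return np.array(s['eef_pos']),R.from_euler('xyz',s['eef_rot']).as_matrix()
def down(jaw):  # jaw = world yaw of tool z, tool down
    z=np.array([np.cos(jaw),np.sin(jaw),0]); y=np.array([0,0,-1.]); return np.c_[np.cross(y,z),y,z]
def delta(p,Rt,name=''):
    p0,R0=cur(); d=R0.T@(np.array(p)-p0); w=np.degrees(R.from_matrix(R0.T@Rt).as_rotvec())
    print(name,'shift',d.round(1).tolist(),'rot',w.round(2).tolist())
E
python3 - <<'E'
from h import *
p,M=cur();print(M.round(3), manip.read_state()['clock'])
j=np.radians(-31+90)
for a in (j,j+np.pi): delta([500,-262,230],down(a),a)
E
```

```text
[[-0.918  0.     0.398]
 [-0.398  0.    -0.918]
 [-0.    -1.    -0.   ]] 1.7
1.0297442586766545 shift [-354.7, -2.6, -110.8] rot [0.0, -125.58, -0.0]
4.171336912266447 shift [-354.7, -2.6, -110.8] rot [0.0, 54.42, 0.0]
```

```bash
python3 -m jog '[-406,-3,-88,0,54.4,0,-406,-3,-88,0,54.4,0,-406,-3,-88,0,54.4,0,-406,-3,-88,0,54.4,0,-406,-3,-88,0,54.4,0,-406,-3,-88,0,54.4,0,-406,-3,-88,0,54.4,0,-406,-3,-88,0,54.4,0,-406,-3,-88,0,54.4,0,-406,-3,-88,0,54.4,0]' 60
python3 -m jog '[0,0,0,0,0,0,0,0,0,0,0,0]'
python3 - <<'E'
from h import *
c=shot('wrist','w1');print(cur()[0],c['origin'],c['orientation'],proj(c,[556,-263,20]))
E
```

```text
clock: 2.53
eef_pos: [535.3, -277.2, 230.4]
eef_rot: [-1.571, 0.0, 2.598]
wrist_force: [1.3, -0.1, 0.4]
finger_gap: 59.9
clock: 2.7
eef_pos: [535.0, -277.3, 229.8]
eef_rot: [-1.571, -0.001, 2.604]
wrist_force: [-1.3, -0.1, 0.4]
finger_gap: 60.1
[ 534.00150833 -278.36134659  229.90103904] [ 600.96727588 -316.02459142  387.24898776] [ 2.87572142e+00  2.53252602e-04 -2.10834463e+00] [np.float64(298.50064745779787), np.float64(210.4279148258206)]
```

View pics/w1.png

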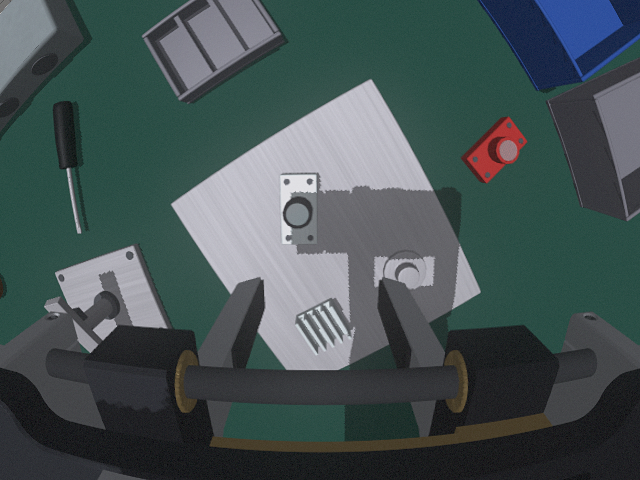

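The wrist view shows the module at (298,210), upright in the image, with its flange corners near (281,174), (318,174), (317,244) and (280,244). I'll enlarge it to get corners and move for a second view.

Run:
```python
from h import *
i=cv2.imread('pics/w1.png')[160:260,250:350]
cv2.imwrite('pics/w1c.png',cv2.resize(i,(600,600),interpolation=cv2.INTER_CUBIC))
```

```text
(no output)
```

View pics/w1c.png

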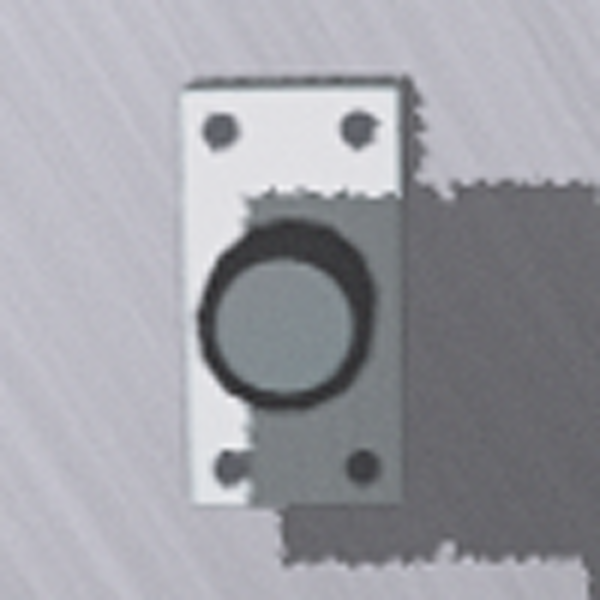

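Run:
```python
from h import *
import pickle
c=shot('wrist')
C=[(182,90),(400,86),(404,503),(193,506)]
P=[onz(c,(250+u/6-.4,160+v/6-.4),30) for u,v in C]
P=np.array(P);print(P.round(1));m=P.mean(0);print('centre',m.round(1))
for k in range(4):print(np.linalg.norm(P[k]-P[(k+1)%4]).round(1),end=' ')
ax=(P[0]+P[1]-P[2]-P[3]);yaw=np.arctan2(ax[1],ax[0]);print('yaw',np.degrees(yaw))
ay=(P[0]+P[3]-P[1]-P[2]);print(np.degrees(np.arctan2(ay[1],ay[0]))-90)
p,M=cur();print(p,np.degrees(np.arctan2(M[1,2],M[0,2])), manip.read_state()['clock'])
jaw=yaw+np.pi/2+np.pi
delta([m[0],m[1],110],down(jaw)); delta([m[0],m[1],35],down(jaw))
```

```text
[[ 595.5 -268.6   30. ]
 [ 577.9 -298.9   30. ]
 [ 518.3 -263.8   30. ]
 [ 536.  -233.3   30. ]]
centre [ 556.9 -266.2   30. ]
35.0 69.1 35.2 69.2 yaw -30.576691819445863
-30.166683677539503
[ 533.43108868 -279.04279849  230.08937463] -120.9783229844462 2.8
 shift [-13.6, 120.1, -23.2] rot [-0.01, -0.4, 0.02]
 shift [-13.6, 195.1, -23.2] rot [-0.01, -0.4, 0.02]
```

```bash
python3 -m jog '[-14,40,-23,0,-0.4,0,-14,80,-23,0,-0.4,0,-14,110,-23,0,-0.4,0,-14,120,-23,0,-0.4,0,-14,120,-23,0,-0.4,0,-14,120,-23,0,-0.4,0,-14,120,-23,0,-0.4,0,-14,120,-23,0,-0.4,0]' 60
python3 - <<'E'
from h import *
c=shot('wrist','w2');print(cur()[0])
print(proj(c,[556.9,-266.2,30]),manip.tip_of('module_center',c)[:2])
E
```

```text
clock: 3.47
eef_pos: [558.4, -267.0, 112.8]
eef_rot: [-1.571, 0.004, 2.607]
wrist_force: [-0.5, 0.3, 0.6]
finger_gap: 59.9
[ 558.30851378 -266.76087385  112.37659047]
[np.float64(321.840303029541), np.float64(261.98231015356)] [{'xy': [318.3, 254.2], 'score': 0.66}, {'xy': [575.4, 176.6], 'score': 0.62}]
```

View pics/w2.png

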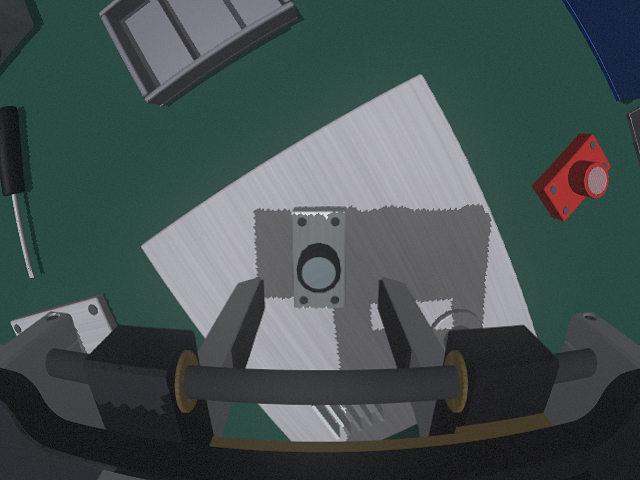

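Run:
```python
from h import *
i=cv2.imread('pics/w2.png')[195:320,265:375]
cv2.imwrite('pics/w2c.png',cv2.resize(i,None,fx=5,fy=5,interpolation=cv2.INTER_CUBIC))
```

```text
(no output)
```

View pics/w2c.png

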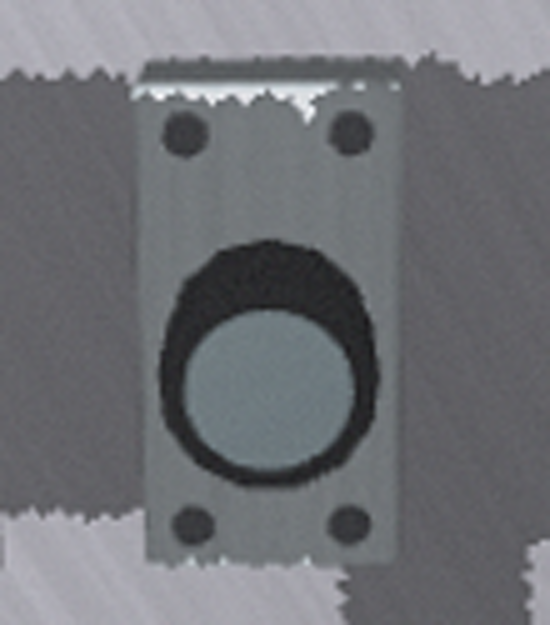

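Run:
```python
from h import *
c2=shot('wrist')
c1=dict(c2); c1['origin']=np.array([600.967,-316.025,387.249]); c1['orientation']=[2.87572142,2.5325e-4,-2.10834463]
A=[(250+u/6-.4,160+v/6-.4) for u,v in [(220,131),(358,129),(362,467),(232,467)]]
B=[(265+u/5-.4,195+v/5-.4) for u,v in [(185,134),(351,133),(350,525),(194,525)]]
Q=[]
for a,b in zip(A,B):
    p,e=tri([(c1,a),(c2,b)]);Q.append(p);print(p.round(1),np.round(e[0],2),onz(c2,b,30).round(1),onz(c1,a,30).round(1))
Q=np.array([onz(c2,b,30) for b in B]);m=Q.mean(0);ax=Q[0]+Q[1]-Q[2]-Q[3];yaw=np.arctan2(ax[1],ax[0]);print(m,np.degrees(yaw),[np.linalg.norm(Q[k]-Q[k-1]).round(1) for k in range(4)])
delta([m[0],m[1],34.5],down(yaw+1.5*np.pi))
print(manip.read_state()['clock'],cur()[0])
```

```text
[ 587.7 -268.9   29.7] 0.25 [ 587.8 -268.7   30. ] [ 587.7 -269.2   30. ]
[ 576.2 -287.7   27.2] 0.37 [ 576.8 -287.6   30. ] [ 576.4 -288.3   30. ]
[ 528.2 -259.7   29.8] 0.24 [ 528.3 -259.5   30. ] [ 528.2 -259.9   30. ]
[ 539.4 -241.1   30.2] 0.41 [ 539.4 -240.6   30. ] [ 539.3 -241.4   30. ]
[ 558.06862587 -264.08488211   30.        ] -30.13288981753113 [np.float64(55.9), np.float64(21.9), np.float64(56.0), np.float64(21.9)]
 shift [1.3, 77.0, -2.0] rot [0.0, -0.45, -0.1]
3.6167 [ 558.07498806 -266.43499272  111.49348377]
```

```bash
python3 -m jog '[1,30,-2,0,-0.4,0,1,55,-2,0,-0.4,0,1,68,-2,0,-0.4,0,1,75,-2,0,-0.4,0,1,75,-2,0,-0.4,0,1,75,-2,0,-0.4,0]' 60
python3 -m jog '[0,0,0,0,0,0,0,0,0,0,0,0,0,0,0,0,0,0,0,0,0,0,0,0,0,0,0,0,0,0,0,0,0,0,0,0,0,0,0,0,0,0]' 30 25
python3 -c "
from h import *
shot('wrist','w3');print(cur()[0])"
```

```text
clock: 4.12
eef_pos: [558.4, -264.2, 36.2]
eef_rot: [-1.571, 0.001, 2.615]
wrist_force: [-1.4, 0.5, -0.4]
finger_gap: 59.8
clock: 4.7
eef_pos: [558.1, -264.1, 35.8]
eef_rot: [-1.571, 0.001, 2.615]
wrist_force: [-2.4, -0.4, 6.3]
finger_gap: 36.0
[ 558.12391682 -264.11077571   35.84652909]
```

View pics/w3.png

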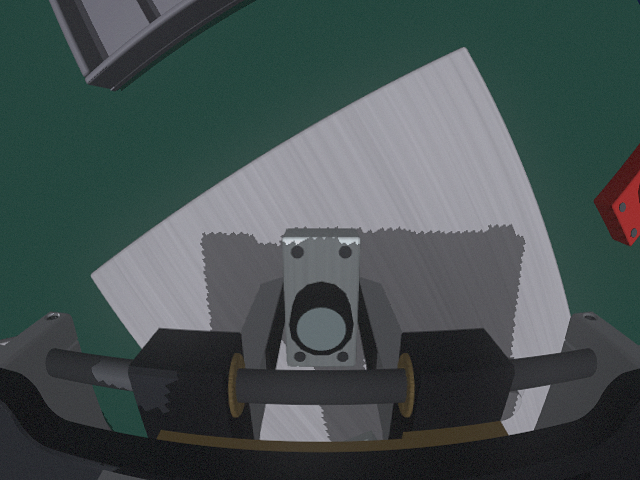

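```bash
python3 -m jog '[0,-20,0,0,0,0,0,-60,0,0,0,0,0,-100,0,0,0,0,0,-140,0,0,0,0,0,-170,0,0,0,0,0,-190,0,0,0,0,0,-190,0,0,0,0]' 30 25
python3 - <<'E'
from h import *
delta([470,25,225],down(np.radians(-16-90)));print(manip.read_state()['joints'].round(2))
E
```

```text
clock: 5.33
eef_pos: [559.0, -264.4, 229.9]
eef_rot: [-1.571, 0.007, 2.615]
wrist_force: [0.1, -0.5, -0.7]
finger_gap: 36.1
 shift [222.4, 3.4, -205.5] rot [-0.03, -14.17, -0.39]
[-0.5   0.45  1.31  0.    1.37  1.6 ]
```

```bash
python3 -m jog '[25,1,-22,0,-3,0,50,2,-45,0,-6,0,75,2,-70,0,-10,0,100,2,-95,0,-14,0,125,3,-120,0,-14,0,150,3,-145,0,-14,0,180,3,-170,0,-14,0,205,3,-190,0,-14,0,222,3,-205,0,-14,0,222,3,-205,0,-14,0]' 30 25
python3 -m jog '[0,0,0,0,0,0,0,0,0,0,0,0,0,0,0,0,0,0]'
python3 - <<'E'
from h import *
c=shot('wrist','w4');print(cur()[0],c['origin'],c['orientation'])
for t in ['seat','rest','mark']: print(t,[(d['xy'],round(d['score'],2)) for d in manip.tip_of(t,c)][:2])
E
```

```text
clock: 6.17
eef_pos: [467.4, 28.0, 220.8]
eef_rot: [-1.571, -0.002, 2.862]
wrist_force: [-0.2, -1.0, -2.1]
finger_gap: 36.0
clock: 6.42
eef_pos: [469.1, 24.2, 221.6]
eef_rot: [-1.57, -0.001, 2.858]
wrist_force: [-0.5, -0.2, -2.6]
finger_gap: 35.9
[469.14896465  24.09836976 221.64565605] [542.90172805   3.14833867 379.03339187] [ 2.87547900e+00 -6.66316016e-05 -1.85413861e+00]
seat [([301.1, 100.2], 0.87), ([238.7, 110.7], 0.6)]
rest [([302.3, 98.2], 0.61)]
mark [([242.0, 108.7], 0.73)]
```

View pics/w4.png

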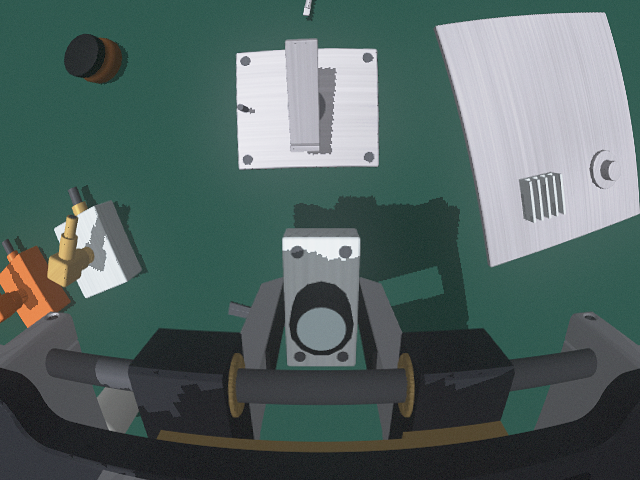

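Run:
```python
from h import *
i=cv2.imread('pics/w4.png')[30:180,225:395]
cv2.imwrite('pics/w4c.png',cv2.resize(i,None,fx=4,fy=4,interpolation=cv2.INTER_CUBIC))
```

```text
(no output)
```

View pics/w4c.png

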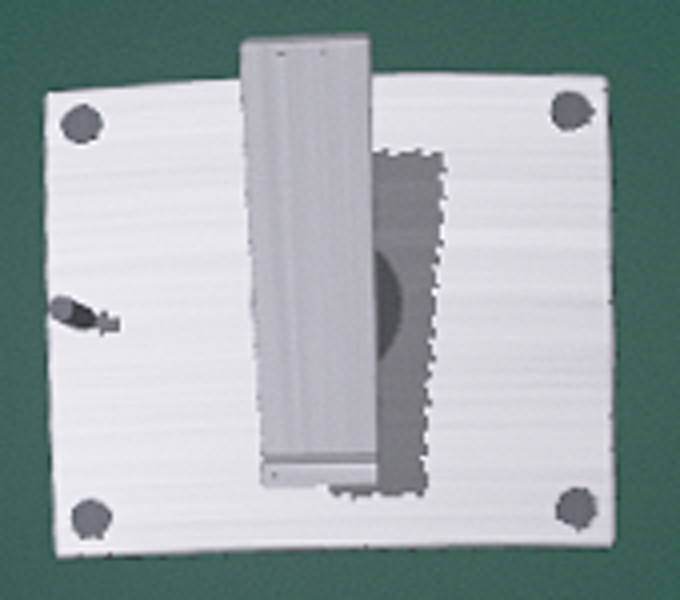

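```bash
cat > fitrest.py <<'E'
from h import *
from scipy.optimize import least_squares
th=np.radians(25); ux=np.array([np.cos(th),0,np.sin(th)]); uz=np.array([-np.sin(th),0,np.cos(th)]); uy=np.array([0,1.,0])
O=lambda dz:np.array([0,0,88.+dz])
def model(dz=0):
    o=O(dz);return dict(bTL=[60,70,12],bTR=[60,-70,12],bBR=[-60,-70,12],bBL=[-60,70,12],
    uL=o+45*ux+12*uy,uR=o+45*ux-12*uy,lL=o-45*ux+12*uy+6*uz,lR=o-45*ux-12*uy+6*uz,iL=o-40*ux+12*uy+6*uz,iR=o-40*ux-12*uy+6*uz,pin=[0,60,40])
def fit(views):
    def res(v,full=False):
        M=model(v[3]);r=[];out=[]
        c,s=np.cos(v[2]),np.sin(v[2])
        for cam,pts in views:
            for k,xy in pts.items():
                a=np.array(M[k],float);w=[v[0]+c*a[0]-s*a[1],v[1]+s*a[0]+c*a[1],a[2]]
                e=np.array(proj(cam,w))-xy; r+=list(e); out.append((k,e.round(1).tolist()))
        return out if full else np.array(r)
    q=least_squares(res,[580,2,-.28,0],loss='soft_l1'); return q.x,res(q.x,True)
E
python3 - <<'E'
from fitrest import *
c=shot('wrist')
f=lambda u,v:(225+u/4-.375,30+v/4-.375)
P=dict(bTL=f(46,92),bTR=f(606,76),bBR=f(613,545),bBL=f(57,556),uL=f(242,41),uR=f(369,37),lL=f(262,486),lR=f(377,484),iL=f(263,463),iR=f(377,463),pin=f(62,306))
for sub in (list(P),[k for k in P if k[0] in 'uli'],[k for k in P if k[0]=='b']):
    x,o=fit([(c,{k:P[k] for k in sub})]);print(x[:2].round(2),np.degrees(x[2]).round(2),x[3].round(2),o)
print(cur()[0],manip.read_state()['clock'])
E
```

```text
[583.46   5.9 ] -15.34 1.19 [('bTL', [-0.5, -0.8]), ('bTR', [0.9, -0.7]), ('bBR', [0.6, 0.2]), ('bBL', [-0.8, 0.3]), ('uL', [-0.7, 0.3]), ('uR', [0.6, 0.2]), ('lL', [-0.2, 0.1]), ('lR', [0.6, -0.0]), ('iL', [-0.8, 0.4]), ('iR', [0.5, -0.3]), ('pin', [-0.2, -0.0])]
[583.56   5.86] -15.46 0.84 [('uL', [-0.6, 0.2]), ('uR', [0.7, 0.2]), ('lL', [-0.3, -0.0]), ('lR', [0.5, -0.2]), ('iL', [-0.9, 0.2]), ('iR', [0.4, -0.4])]
[583.25   6.02] -15.28 0.0 [('bTL', [-0.7, -0.5]), ('bTR', [0.8, -0.5]), ('bBR', [0.6, 0.4]), ('bBL', [-0.8, 0.6])]
[469.14830197  24.44916937 222.08122912] 6.6667
```

```bash
cat >> fitrest.py <<'E'
def place(x,up,along,dz=None,lift=25.85):
    Rz=R.from_euler('z',x[2]).as_matrix(); Z=88+(x[3] if dz is None else dz)
    X,Y,N=Rz@ux,Rz@uy,Rz@uz
    seat=np.array([x[0],x[1],Z])-5*X
    return seat+along*X+(up+lift)*N, np.c_[-X,-N,-Y]
E
python3 - <<'E'
from fitrest import *
x=[583.5,5.9,np.radians(-15.35),1.]
for up in (70,):
    p,M=place(x,up,8);print(p);delta(p,M)
E
```

```text
[547.05901966  15.90331301 177.13745617]
 shift [-77.2, 44.9, -13.6] rot [-0.19, -0.86, 25.01]
```

```bash
python3 -m jog '[-15,5,-3,0,-0.2,5,-30,15,-6,0,-0.4,10,-45,25,-9,0,-0.6,15,-60,35,-11,-0.2,-0.8,20,-77,45,-14,-0.2,-0.9,25,-77,45,-14,-0.2,-0.9,25,-77,45,-14,-0.2,-0.9,25,-77,45,-14,-0.2,-0.9,25]' 30 25
python3 - <<'E'
from h import *
c=shot('wrist','w5');print(cur(),c['origin'],c['orientation'])
E
```

```text
clock: 7.33
eef_pos: [546.7, 16.8, 177.9]
eef_rot: [-1.571, 0.434, 2.875]
wrist_force: [-0.2, -0.4, -1.2]
finger_gap: 35.4
(array([546.90359821,  16.73125043, 178.16205707]), array([[-8.74689172e-01,  4.06638994e-01, -2.63749089e-01],
       [ 2.39248269e-01, -1.11012981e-01, -9.64591304e-01],
       [-4.21520010e-01, -9.06819082e-01, -1.85823257e-04]])) [550.0527187   16.27361221 352.94040448] [-2.97262020e+00  2.74130816e-04 -1.83770963e+00]
```

View pics/w5.png

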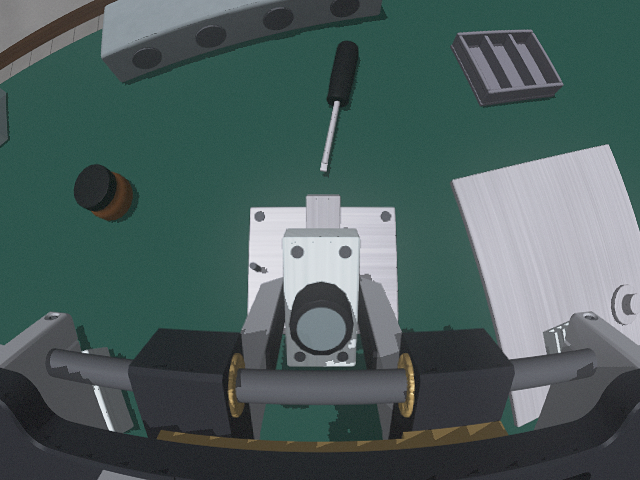

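Run:
```python
from h import *
i=cv2.imread('pics/w5.png')[185:295,240:405]
cv2.imwrite('pics/w5c.png',cv2.resize(i,None,fx=4.5,fy=4.5,interpolation=cv2.INTER_CUBIC))
```

```text
(no output)
```

View pics/w5c.png

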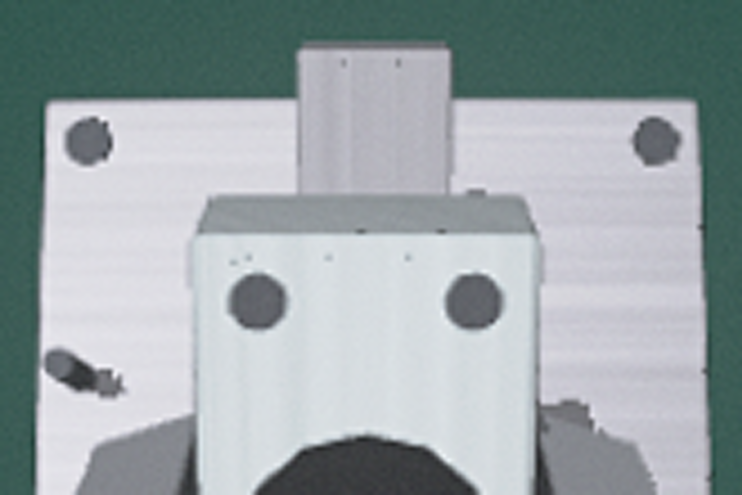

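Run:
```python
from fitrest import *
c=shot('wrist');c4=dict(c);c4['origin']=np.array([542.90172805,3.14833867,379.03339187]);c4['orientation']=[2.875479,-6.66e-5,-1.85413861]
f=lambda u,v:(225+u/4-.375,30+v/4-.375)
P=dict(bTL=f(46,92),bTR=f(606,76),bBR=f(613,545),bBL=f(57,556),uL=f(242,41),uR=f(369,37),lL=f(262,486),lR=f(377,484),iL=f(263,463),iR=f(377,463),pin=f(62,306))
g=lambda u,v:(240+u/4.5-.4,185+v/4.5-.4)
Q=dict(bTL=g(47,101),bTR=g(695,101),uL=g(299,47),uR=g(450,47),pin=g(60,361))
for v in ([(c4,P),(c,Q)],[(c,Q)]):
    x,o=fit(v);print(x[:2].round(2),np.degrees(x[2]).round(2),x[3].round(2),o[-5:])
x=fit([(c4,P),(c,Q)])[0]
for up,al in ((20,6),(3,5)):
    p,M=place(x,up,al);print(up,al,p.round(1));delta(p,M)
# module in hand: check hole triangulation in tool frame from picture (z depth of top face)
h=[g(258,301),g(473,301)]
p0,R0=cur()
for q in h:
    o,d=ray(c,q); ol,dl=R0.T@(o-p0),R0.T@d; t=(-11-ol[2])/dl[2] if q is h[1] else (11-ol[2])/dl[2]; print('hole in tool', (ol+dl*t).round(1))
    t=(-28-ol[0])/dl[0]; print((ol+dl*t).round(1))
print(manip.read_state()['wrist_force'])
```

```text
[583.27   5.75] -15.3 1.33 [('bTL', [-0.3, -0.8]), ('bTR', [1.0, -0.8]), ('uL', [-0.5, 0.2]), ('uR', [0.9, 0.2]), ('pin', [-0.3, 0.3])]
[583.05   5.94] -15.34 2.49 [('bTL', [-0.4, -0.6]), ('bTR', [1.0, -0.4]), ('uL', [-0.7, 0.1]), ('uR', [0.8, 0.1]), ('pin', [-0.5, 0.6])]
20 6 [565.4  10.6 131.3]
 shift [2.2, 50.7, 1.0] rot [0.02, 0.0, 0.03]
3 5 [571.5   9.  115.5]
 shift [3.2, 67.7, 1.1] rot [0.02, 0.0, 0.03]
hole in tool [-126.8 -326.6   11. ]
[-28.    7.1 -11.5]
hole in tool [-123.6 -315.8  -11. ]
[-28.    7.   10.6]
[-0.45977617 -0.76460513 -1.88269373]
```

```bash
python3 -m jog '[2,15,1,0,0,0,2,30,1,0,0,0,2,42,1,0,0,0,2,50,1,0,0,0,3,57,1,0,0,0,3,62,1,0,0,0,3,65,1,0,0,0,3,65,1,0,0,0,3,65,1,0,0,0]' 30 25
python3 - <<'E'
from fitrest import *
x=[583.27,5.75,np.radians(-15.3),1.2]
c=shot('wrist','w6');p,M=place(x,0,0);delta(p,M);print(manip.read_state()['wrist_force'])
E
```

```text
clock: 8.18
eef_pos: [570.6, 9.4, 117.4]
eef_rot: [-1.571, 0.437, 2.875]
wrist_force: [0.3, 0.4, -1.9]
finger_gap: 35.6
 shift [5.1, 5.4, 0.2] rot [0.02, 0.03, -0.03]
[ 0.54911126 -0.2872321  -0.49398766]
```

View pics/w6.png

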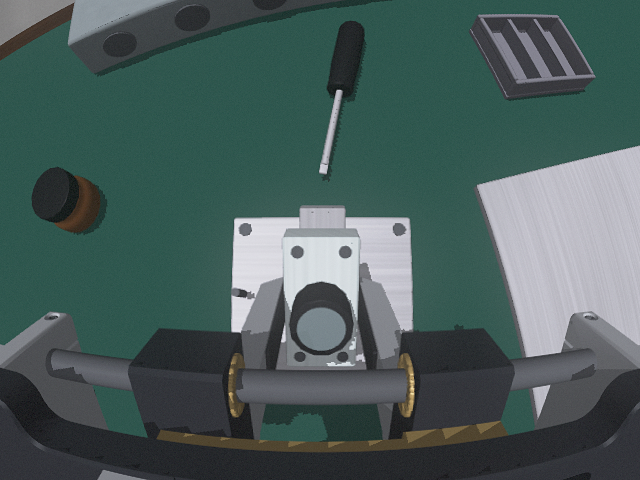

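The module sits over the bar, centred near column 322, about 5 mm off the face. I'll lower it gently while watching the force.

```bash
python3 -m jog '[0,1,0,0,0,0,0,2,0,0,0,0,0,3,0,0,0,0,0,3.5,0,0,0,0,0,3.5,0,0,0,0]'
python3 -m jog '[0,0.5,0,0,0,0,0,1,0,0,0,0,0,1,0,0,0,0]'
python3 -m jog '[0,0.5,0,0,0,0,0,1,0,0,0,0,0,1,0,0,0,0]'
```

```text
clock: 8.65
eef_pos: [571.9, 9.0, 113.8]
eef_rot: [-1.571, 0.436, 2.875]
wrist_force: [0.7, -0.1, -1.5]
finger_gap: 35.7
clock: 8.9
eef_pos: [572.4, 8.9, 112.9]
eef_rot: [-1.571, 0.436, 2.875]
wrist_force: [1.2, 0.1, -1.0]
finger_gap: 35.8
clock: 9.15
eef_pos: [572.8, 8.8, 112.0]
eef_rot: [-1.571, 0.436, 2.875]
wrist_force: [-0.1, -0.3, -2.0]
finger_gap: 36.0
```

```bash
python3 -m jog '[0,0.5,0,0,0,0,0,0.8,0,0,0,0,0,0.8,0,0,0,0]'
python3 -m jog '[0,0.4,0,0,0,0,0,0.8,0,0,0,0,0,0.8,0,0,0,0]'
```

```text
clock: 9.4
eef_pos: [572.9, 8.8, 111.8]
eef_rot: [-1.571, 0.436, 2.875]
wrist_force: [-8.9, 2.0, 7.9]
finger_gap: 35.8
clock: 9.65
eef_pos: [573.0, 8.7, 111.8]
eef_rot: [-1.571, 0.436, 2.875]
wrist_force: [-20.3, 2.9, 20.4]
finger_gap: 35.8
```

```bash
python3 -m jog '[0,-0.7,0,0,0,0,0.7,-0.7,0,0,0,0,1.4,-0.7,0,0,0,0,2,-0.7,0,0,0,0,2,-0.7,0,0,0,0]'
python3 -m jog '[0.7,0,0,0,0,0,1.4,0,0,0,0,0,2,0,0,0,0,0,2,0,0,0,0,0]'
```

```text
clock: 10.07
eef_pos: [572.3, 9.1, 111.5]
eef_rot: [-1.572, 0.439, 2.875]
wrist_force: [0.4, -0.5, 6.0]
finger_gap: 35.9
clock: 10.4
eef_pos: [570.6, 9.6, 110.7]
eef_rot: [-1.572, 0.439, 2.875]
wrist_force: [0.1, 0.5, 6.1]
finger_gap: 36.0
```

```bash
python3 -m jog '[0.4,0,0,0,0,0,0.8,0,0,0,0,0,0.8,0,0,0,0,0]'
python3 -m jog '[0.4,0,0,0,0,0,0.8,0,0,0,0,0,0.8,0,0,0,0,0]'
python3 -c "
from fitrest import *
x=[583.27,5.75,np.radians(-15.3),.3]
p,M=place(x,0,0);delta(p,M);print(manip.read_state()['wrist_force'])"
```

```text
clock: 10.65
eef_pos: [570.0, 9.8, 110.4]
eef_rot: [-1.572, 0.439, 2.875]
wrist_force: [0.5, -1.2, 5.2]
finger_gap: 35.3
clock: 10.9
eef_pos: [569.3, 10.0, 110.0]
eef_rot: [-1.572, 0.439, 2.875]
wrist_force: [0.8, -0.5, 5.2]
finger_gap: 35.8
 shift [0.9, 0.0, 0.4] rot [0.06, 0.03, -0.18]
[ 0.76451818 -0.4523846   5.15930344]
```

```bash
python3 -m jog '[0.4,0,0,0,0,0,0.8,0,0,0,0,0,0.8,0,0,0,0,0]'
python3 -m jog '[0.3,0,0,0,0,0,0.6,0,0,0,0,0,0.6,0,0,0,0,0]'
python3 -m jog '[0.3,0,0,0,0,0,0.6,0,0,0,0,0,0.6,0,0,0,0,0]'
```

```text
clock: 11.15
eef_pos: [568.6, 10.2, 109.7]
eef_rot: [-1.572, 0.44, 2.875]
wrist_force: [0.5, 0.6, 5.5]
finger_gap: 36.0
clock: 11.4
eef_pos: [568.1, 10.4, 109.4]
eef_rot: [-1.572, 0.439, 2.875]
wrist_force: [1.0, 0.7, 5.4]
finger_gap: 35.8
clock: 11.65
eef_pos: [567.7, 10.5, 109.3]
eef_rot: [-1.572, 0.44, 2.875]
wrist_force: [2.9, -1.2, 6.1]
finger_gap: 35.7
```

```bash
python3 -m jog '[0.3,0,0,0,0,0,0.5,0,0,0,0,0,0.5,0,0,0,0,0]'
python3 -m jog '[0.2,0,0,0,0,0,0.4,0,0,0,0,0,0.4,0,0,0,0,0]'
python3 -c "
from h import *
shot('wrist','w7')"
```

```text
clock: 11.9
eef_pos: [567.6, 10.5, 109.3]
eef_rot: [-1.572, 0.441, 2.875]
wrist_force: [5.3, -1.4, 5.7]
finger_gap: 35.8
clock: 12.15
eef_pos: [567.5, 10.5, 109.4]
eef_rot: [-1.572, 0.441, 2.875]
wrist_force: [7.9, -2.1, 5.1]
finger_gap: 36.0
```

View pics/w7.png

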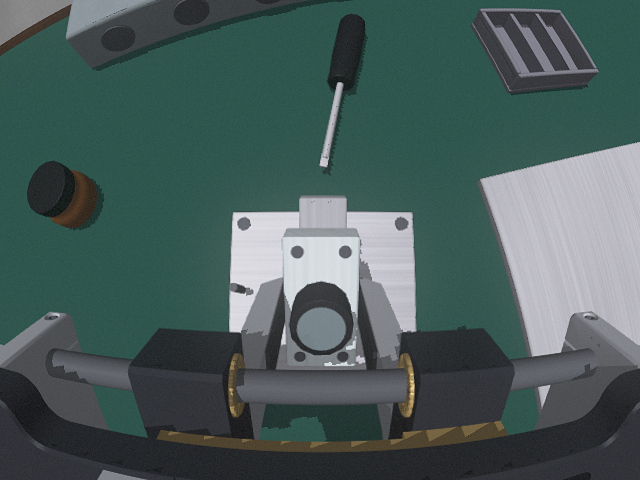

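The module stopped against the lip: the downhill force rose with no further motion. I'll relax, open and back off square to the face.

```bash
python3 -m jog '[-0.5,0,0,0,0,0,-0.5,0,0,0,0,0]'
python3 -m jog '[0,0,0,0,0,0,0,0,0,0,0,0,0,0,0,0,0,0,0,0,0,0,0,0]' 56
python3 -c "
from h import *
shot('wrist','w8')"
```

```text
clock: 12.37
eef_pos: [567.6, 10.5, 109.3]
eef_rot: [-1.572, 0.44, 2.875]
wrist_force: [5.3, -2.7, 5.1]
finger_gap: 36.0
clock: 12.7
eef_pos: [565.8, 10.6, 107.5]
eef_rot: [-1.571, 0.435, 2.875]
wrist_force: [-0.1, -0.6, -0.6]
finger_gap: 55.5
```

View pics/w8.png

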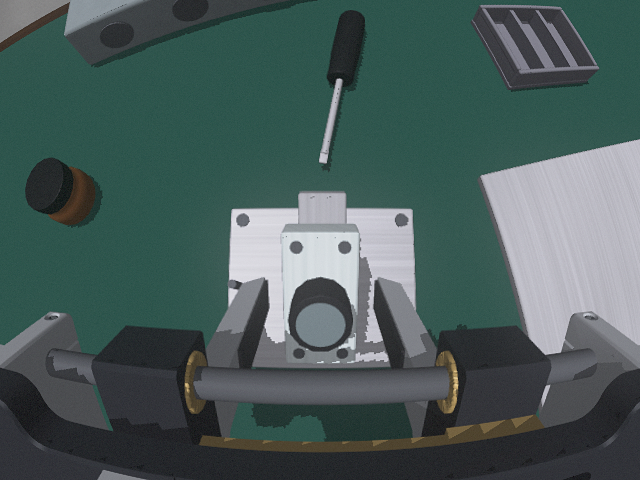

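```bash
python3 -m jog '[0,-10,0,0,0,0,0,-30,0,0,0,0,0,-60,0,0,0,0,0,-95,0,0,0,0,0,-125,0,0,0,0,0,-140,0,0,0,0,0,-140,0,0,0,0,0,-140,0,0,0,0]' 56
python3 - <<'E'
from h import *
c=shot('wrist','w9');t=shot('top','t9');s=shot('scene','s9');print(cur()[0],c['origin'],c['orientation'])
for n,i in (('t',t['img'][170:260,250:350]),('s',s['img'][210:280,310:390])):
    cv2.imwrite(f'pics/{n}9c.png',cv2.resize(np.ascontiguousarray(i[:,:,::-1]),None,fx=6,fy=6,interpolation=cv2.INTER_CUBIC))
E
```

```text
clock: 13.42
eef_pos: [508.9, 26.3, 235.6]
eef_rot: [-1.571, 0.438, 2.875]
wrist_force: [0.4, 0.4, 0.6]
finger_gap: 56.0
[508.83815905  26.07251232 233.53808455] [511.58456518  25.90596903 410.60515808] [-2.96874324e+00  8.95098063e-04 -1.83689783e+00]
```

View pics/w9.png

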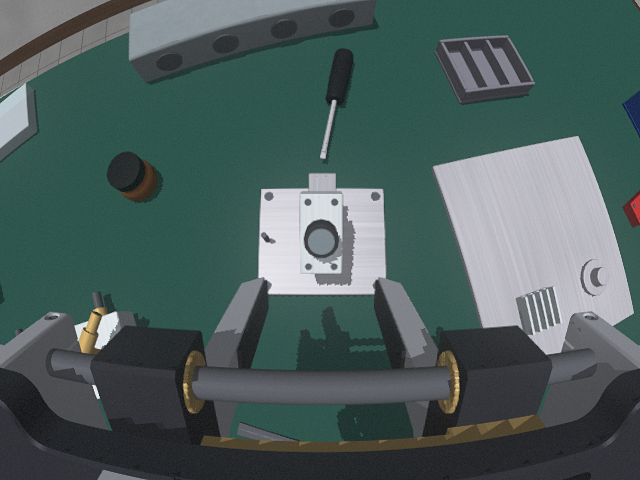

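View pics/t9c.png

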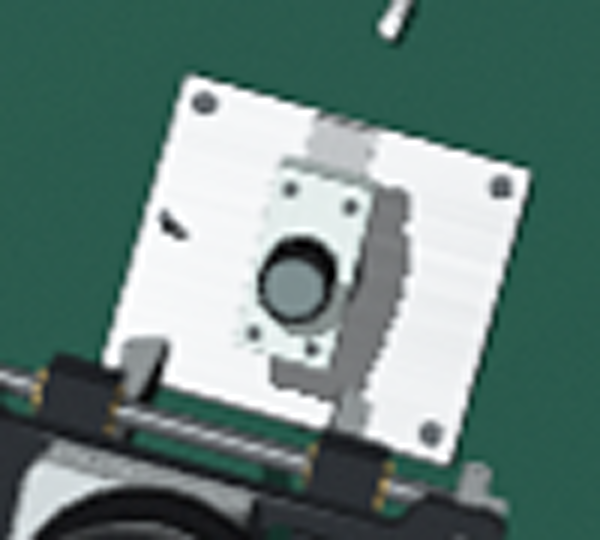

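View pics/s9c.png

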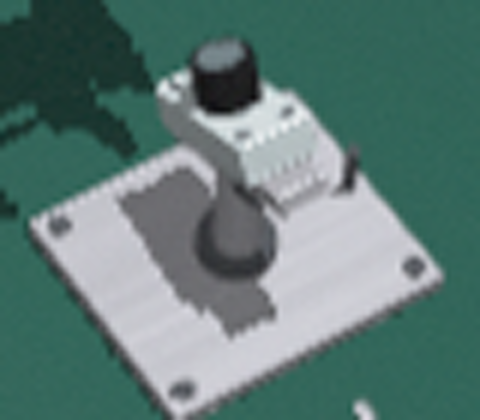

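Run:
```python
from fitrest import *
c=shot('wrist')
i=c['img'][165:285,250:395];cv2.imwrite('pics/w9c.png',cv2.resize(np.ascontiguousarray(i[:,:,::-1]),None,fx=5,fy=5,interpolation=cv2.INTER_CUBIC))
x=[583.27,5.75,np.radians(-15.3),.3]
p,M=place(x,0,0,lift=0)
for nm,q in dict(bar_top=[0,0,0]).items(): pass
X,Y,N=-M[:,0],-M[:,2],-M[:,1]
for a,b in ((28,11),(28,-11),(-28,11),(-28,-11)): print(np.round(proj(c,p+a*X+b*Y+20*N),1))
print(np.round(proj(c,p+50*X+12*Y),1),np.round(proj(c,p+50*X-12*Y),1))
delta([500,200,235],down(np.radians(-105)))
```

```text
[307.9 199.7]
[334.8 199.7]
[308.4 264.7]
[334.2 264.7]
[307.4 171.1] [335.3 171.1]
 shift [48.7, -24.3, -165.5] rot [-0.09, -0.26, -24.88]
```

View pics/w9c.png

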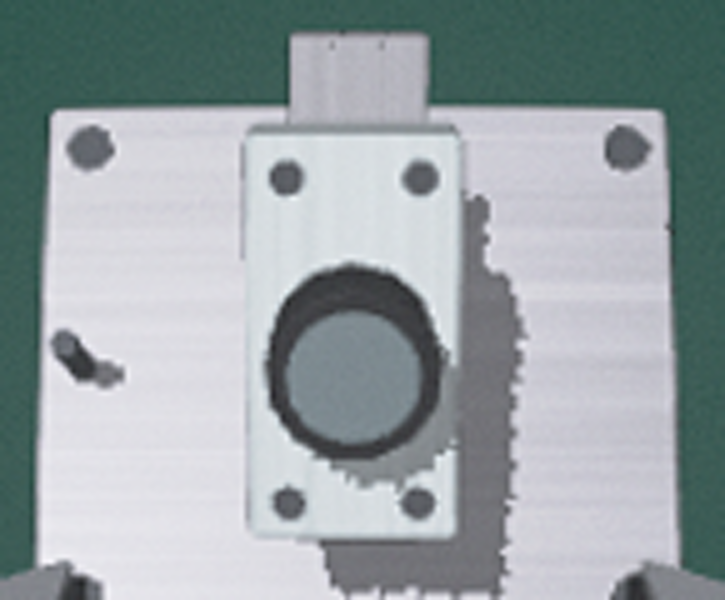

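The hole pattern agrees within 1 px with the module lying home: under 1 mm off centre, against the lip and lying flat. Next is the elbow.

```bash
python3 -m jog '[10,-25,-30,0,0,-5,20,-25,-60,0,0,-10,30,-25,-90,0,0,-15,40,-25,-120,0,0,-20,49,-24,-150,0,0,-25,49,-24,-165,0,0,-25,49,-24,-165,0,0,-25,49,-24,-165,0,0,-25]' 56
python3 - <<'E'
from h import *
c=shot('wrist','w10');print(cur()[0],c['origin'],c['orientation'])
delta([500,245,230],down(np.radians(49)))
E
```

```text
clock: 14.28
eef_pos: [499.9, 199.5, 234.9]
eef_rot: [-1.57, 0.001, 2.876]
wrist_force: [0.3, -0.3, 0.2]
finger_gap: 55.9
[499.79509593 198.96425603 235.36318634] [573.83421638 179.9761179  392.47547371] [ 2.87716502e+00 -8.11218147e-04 -1.83641786e+00]
 shift [11.9, 5.3, -44.5] rot [-0.09, -154.26, 0.04]
```

View pics/w10.png

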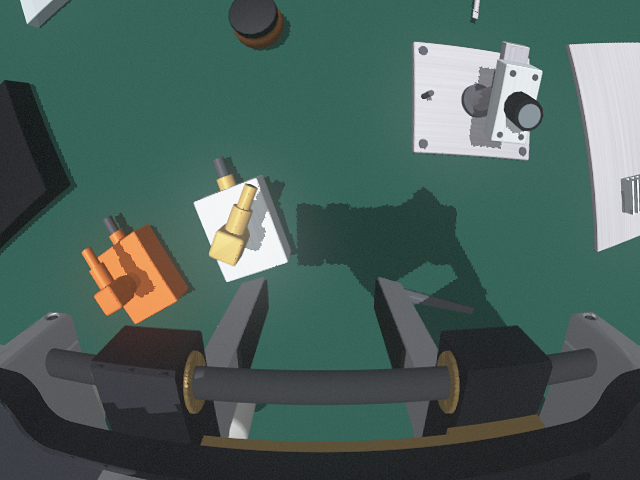

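```bash
python3 - <<'E'
from h import *
i=cv2.imread('pics/w10.png')[145:295,180:300]
cv2.imwrite('pics/w10c.png',cv2.resize(i,None,fx=4,fy=4,interpolation=cv2.INTER_CUBIC))
E
python3 -m jog '[12,5,-45,0,-7,0,12,5,-45,0,-14,0,12,5,-45,0,-21,0,12,5,-45,0,-28,0,12,5,-45,0,-35,0,12,5,-45,0,-42,0,12,5,-45,0,-49,0,12,5,-45,0,-56,0,12,5,-45,0,-63,0,12,5,-45,0,-70,0]' 56
python3 -m jog '[0,0,0,0,-7,0,0,0,0,0,-14,0,0,0,0,0,-21,0,0,0,0,0,-28,0,0,0,0,0,-35,0,0,0,0,0,-42,0,0,0,0,0,-49,0,0,0,0,0,-56,0,0,0,0,0,-63,0,0,0,0,0,-70,0]' 56
python3 -m jog '[0,0,0,0,-7,0,0,0,0,0,-14,0,0,0,0,0,-14,0,0,0,0,0,-14,0,0,0,0,0,-14,0]' 56
python3 - <<'E'
from h import *
c=shot('wrist','w11');p,M=cur();print(p,np.degrees(np.arctan2(M[1,2],M[0,2])),manip.read_state()['joints'].round(2),c['origin'].tolist(),np.array(c['orientation']).tolist())
E
```

```text
clock: 15.17
eef_pos: [500.2, 244.9, 231.3]
eef_rot: [-1.569, 0.001, -2.182]
wrist_force: [-0.1, -0.2, 0.3]
finger_gap: 55.9
clock: 16.0
eef_pos: [500.2, 244.9, 231.3]
eef_rot: [-1.569, -0.001, -0.96]
wrist_force: [0.2, -0.9, 0.4]
finger_gap: 56.5
clock: 16.42
eef_pos: [500.2, 245.6, 231.1]
eef_rot: [-1.57, -0.001, -0.725]
wrist_force: [0.1, 0.0, 0.3]
finger_gap: 56.0
[500.17173916 245.81673371 231.04751161] 48.50900153618569 [ 0.39  0.31  1.5  -0.    1.33 -0.46] [443.5151481622321, 296.4375767045289, 388.6273765598949] [2.875812938053642, -0.0009079761456463054, 0.8456899556854958]
```

View pics/w11.png

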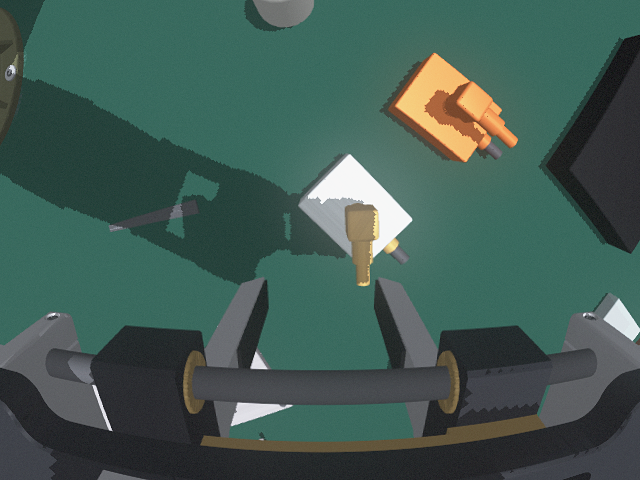

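View pics/w10c.png

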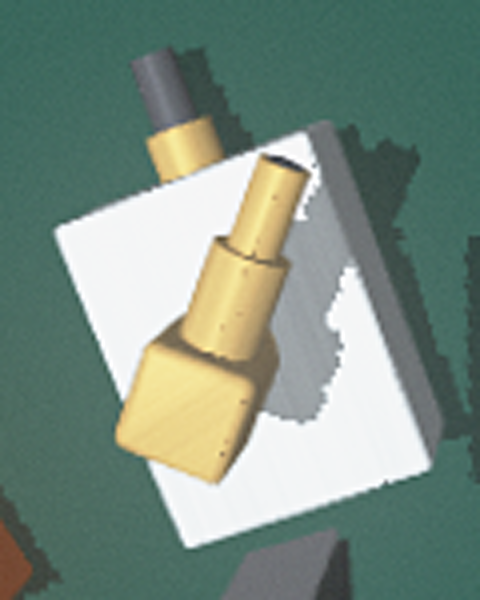

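Run:
```python
from h import *
i=cv2.imread('pics/w11.png')[190:300,315:425]
cv2.imwrite('pics/w11c.png',cv2.resize(i,None,fx=5,fy=5,interpolation=cv2.INTER_CUBIC))
```

```text
(no output)
```

View pics/w11c.png

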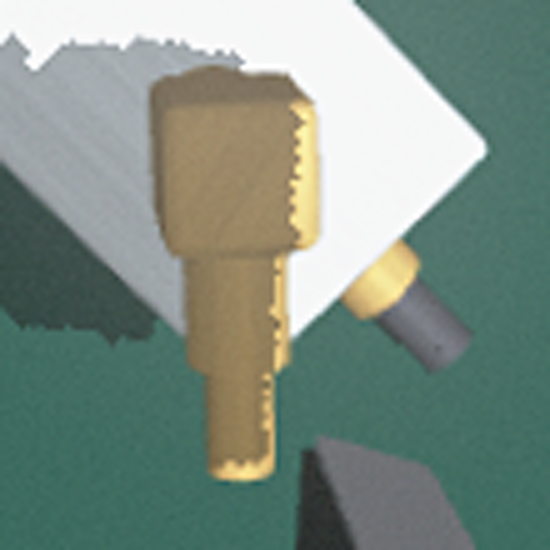

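```bash
cat > fitel.py <<'E'
from h import *
from scipy.optimize import least_squares
def pts(v):
    c,s=np.cos(v[2]),np.sin(v[2]); z=84+v[3]
    W=lambda a,b,h:np.array([v[0]+c*a-s*b,v[1]+s*a+c*b,z+h])
    return dict(a=W(-13,-13,16),b=W(-13,13,16),c=W(13,13,16),d=W(13,-13,16),cap=W(55,0,0),rim=W(55,0,6))
def fit(views,v0):
    def res(v):
        P=pts(v);return np.array([e for cam,q in views for k,xy in q.items() for e in np.array(proj(cam,P[k]))-xy])
    q=least_squares(res,v0,loss='soft_l1');return q.x,res(q.x).reshape(-1,2).round(1).tolist()
E
python3 - <<'E'
from fitel import *
c=shot('wrist');c10=dict(c);c10['origin']=np.array([573.83421638,179.9761179,392.47547371]);c10['orientation']=[2.87716502,-8.11218e-4,-1.83641786]
g=lambda u,v:(315+u/5-.4,190+v/5-.4); f=lambda u,v:(180+u/4-.375,145+v/4-.375)
# w11: image down = outlet dir; camera looks toward +outlet with right= ? use tool
P11=[g(160,103),g(318,100),g(316,245),g(172,255)]; P10=[f(153,343),f(254,375),f(220,483),f(118,440)]
for n,cc,P in (('11',c,P11),('10',c10,P10)): print(n,[onz(cc,p,100)[:2].round(1).tolist() for p in P])
cap10=f(288,163);rim11=g(240,479)
print(onz(c10,cap10,84),onz(c,rim11,90))
def assign(cc,P,v0):
    M=pts(v0);o={}
    for p in P:
        w=onz(cc,p,100);k=min('abcd',key=lambda k:np.linalg.norm(M[k]-w));o[k]=p
    return o
m=np.mean([onz(c,p,100) for p in P11]+[onz(c10,p,100) for p in P10],0)
t=onz(c10,cap10,84);yaw=np.arctan2(t[1]-m[1],t[0]-m[0]);v0=[m[0],m[1],yaw,0];print(v0)
A,B=assign(c,P11,v0),assign(c10,P10,v0);A['rim']=rim11;B['cap']=cap10
for V in ([(c,A),(c10,B)],[(c,A)],[(c10,B)]):
    x,r=fit(V,v0);print(x[:2].round(1),np.degrees(x[2]).round(1),x[3].round(1),r)
x,_=fit([(c,A),(c10,B)],v0)
mk=np.array([583.27+60*np.sin(np.radians(15.3)),5.75+60*np.cos(np.radians(15.3))]);d=mk-x[:2];print('mark',mk,'target yaw',np.degrees(np.arctan2(d[1],d[0])))
delta([x[0],x[1],120],down(x[2]+np.pi/2));delta([x[0],x[1],84],down(x[2]+np.pi/2))
E
```

```text
11 [[495.6, 277.9], [511.8, 297.2], [530.0, 281.8], [515.7, 263.2]]
10 [[530.5, 280.0], [518.3, 261.2], [497.9, 275.9], [512.7, 294.6]]
[557.18512258 244.56661293  84.        ] [556.76368487 244.97956163  90.        ]
[np.float64(514.0636836113158), np.float64(278.9630891262227), np.float64(-0.67331573165712), 0]
[514.3 279.5] -38.5 -4.8 [[-0.5, -0.3], [-0.0, -1.1], [0.9, 1.0], [-1.7, 0.6], [0.2, -1.7], [-1.0, -3.1], [1.8, 0.6], [0.3, 0.6], [-1.6, -0.2], [0.1, -0.6]]
[515.5 279.3] -38.8 -8.6 [[0.1, 0.1], [0.1, -0.6], [0.8, 1.2], [-1.4, 0.6], [-0.0, -2.2]]
[512.7 281.7] -37.9 -12.5 [[-0.5, -2.5], [1.7, 0.6], [0.7, 0.0], [-0.6, -0.2], [-0.6, 0.7]]
mark [599.102383    63.62344511] target yaw -68.56385948043182
 shift [-11.7, 111.0, 34.5] rot [-0.02, -2.98, 0.02]
 shift [-11.7, 147.0, 34.5] rot [-0.02, -2.98, 0.02]
```

```bash
python3 -m jog '[-5,20,17,0,-1.5,0,-11.5,40,34,0,-3,0,-11.5,60,34,0,-3,0,-11.5,60,34,0,-3,0,-11.5,60,34,0,-3,0]' 56
python3 -c "
from h import *
c=shot('wrist','w12');p,M=cur();print(p,np.degrees(np.arctan2(M[1,2],M[0,2])));delta([514.1,279.1,90],down(np.radians(51.5)))"
```

```text
clock: 16.93
eef_pos: [513.6, 279.2, 170.5]
eef_rot: [-1.572, 0.001, -0.669]
wrist_force: [-0.8, -0.9, 0.7]
finger_gap: 56.1
[514.10420899 279.25561785 171.73277816] 51.66626326410039
 shift [0.1, 81.7, -0.2] rot [-0.02, 0.17, 0.02]
```

View pics/w12.png

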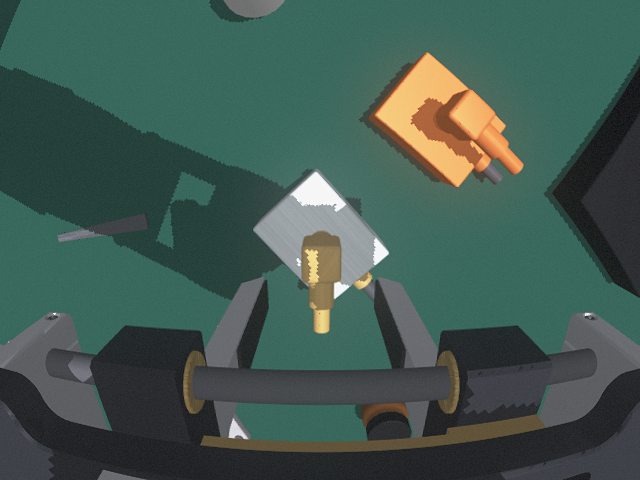

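The brass elbow at (321,258) is centred between the open fingers and its outlet lines up with the tool. The orange one stays well to the side. I'll descend.

```bash
python3 -m jog '[0,25,0,0,0,0,0,50,0,0,0,0,0,68,0,0,0,0,0,76,0,0,0,0,0,81,0,0,0,0,0,81,0,0,0,0,0,81,0,0,0,0]' 56
python3 -c "
from h import *
c=shot('wrist','w13')"
```

```text
clock: 17.57
eef_pos: [514.6, 279.6, 91.3]
eef_rot: [-1.569, -0.001, -0.668]
wrist_force: [0.4, -0.7, 0.8]
finger_gap: 55.7
```

View pics/w13.png

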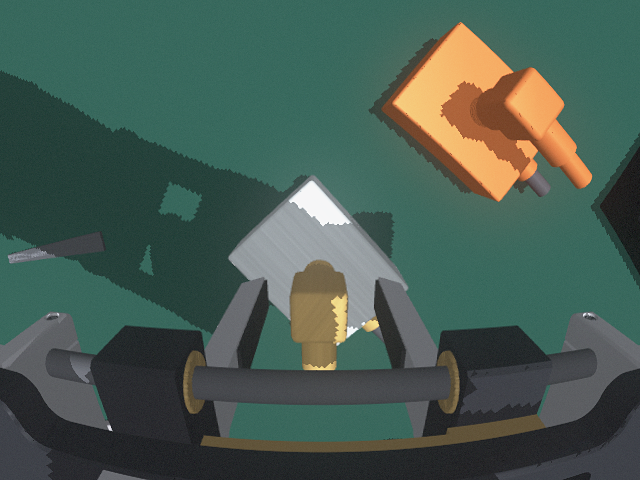

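```bash
python3 -m jog '[0,0,0,0,0,0,0,0,0,0,0,0,0,0,0,0,0,0,0,0,0,0,0,0,0,0,0,0,0,0,0,0,0,0,0,0,0,0,0,0,0,0]' 20 15
python3 -c "
from h import *
c=shot('wrist','w14');p,M=cur();print(proj(c,[514.3,279.3,100]),proj(c,p),np.degrees(np.arctan2(M[1,2],M[0,2])),manip.read_state()['moment'], M.T@manip.read_state()['wrist_force'])"
```

```text
clock: 18.2
eef_pos: [513.7, 279.1, 90.0]
eef_rot: [-1.572, 0.0, -0.668]
wrist_force: [-4.0, -3.8, 4.8]
finger_gap: 25.7
[np.float64(320.87679109194886), np.float64(322.2526885560968)] [np.float64(319.6427373931146), np.float64(311.764487130949)] 51.7367915895622 [-0.645813    0.46824492 -0.03095201] [-0.4035073  -3.2358027  -5.30658088]
```

View pics/w14.png

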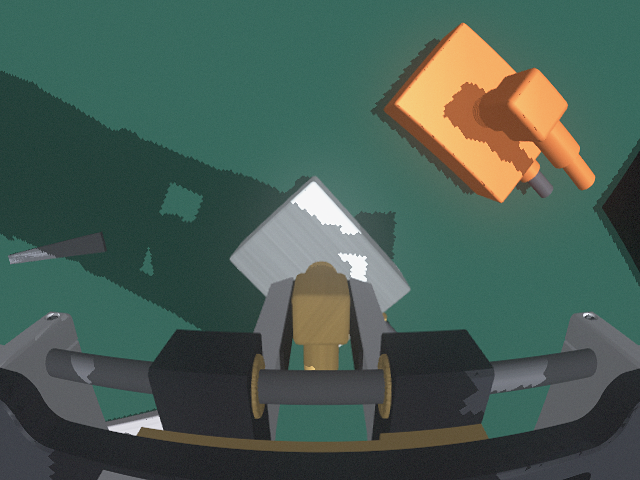

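```bash
python3 -m jog '[0,0,0,0,0,0,0,0,0,0,2,0,0,0,0,0,5,0,0,0,0,0,8,0,0,0,0,0,11,0,0,0,0,0,14,0,0,0,0,0,14,0]' 20 35
python3 -c "
from h import *
p,M=cur();s=manip.read_state();print(s['moment'].round(2), (M.T@s['wrist_force']).round(1),s['clock'])"
```

```text
clock: 18.83
eef_pos: [513.7, 279.0, 89.9]
eef_rot: [-1.572, -0.0, -0.916]
wrist_force: [-3.9, -4.2, 3.9]
finger_gap: 25.8
[-0.68  0.46 -0.07] [ 1.  -3.9 -5.6] 18.8333
```

```bash
python3 -m jog '[0,0,0,0,3,0,0,0,0,0,6,0,0,0,0,0,9,0,0,0,0,0,12,0,0,0,0,0,14,0,0,0,0,0,14,0,0,0,0,0,14,0]' 20 35
python3 -c "
from h import *
p,M=cur();s=manip.read_state();print(s['moment'].round(2), (M.T@s['wrist_force']).round(1),np.degrees(np.arctan2(M[1,2],M[0,2])),s['joints'].round(2))
shot('top','t15');shot('wrist','w15')
t=cv2.imread('pics/t15.png')[160:300,130:350];cv2.imwrite('pics/t15c.png',cv2.resize(t,None,fx=3.6,fy=3.6,interpolation=cv2.INTER_CUBIC))"
```

```text
clock: 19.42
eef_pos: [513.7, 279.1, 90.0]
eef_rot: [-1.572, -0.0, -1.157]
wrist_force: [-3.6, -4.3, 2.9]
finger_gap: 25.7
[-0.62  0.47 -0.11] [ 2.5 -2.9 -5. ] 23.71392118300436 [ 0.44  0.52  1.55 -0.    1.07  0.02]
```

View pics/t15c.png

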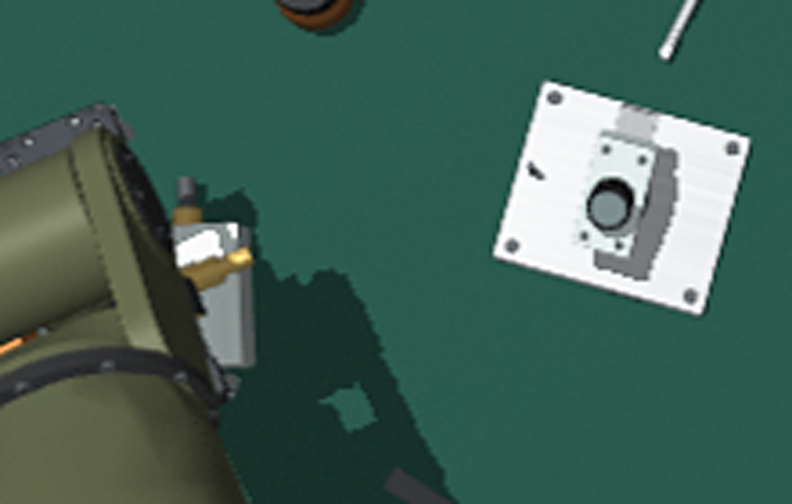

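View pics/w15.png

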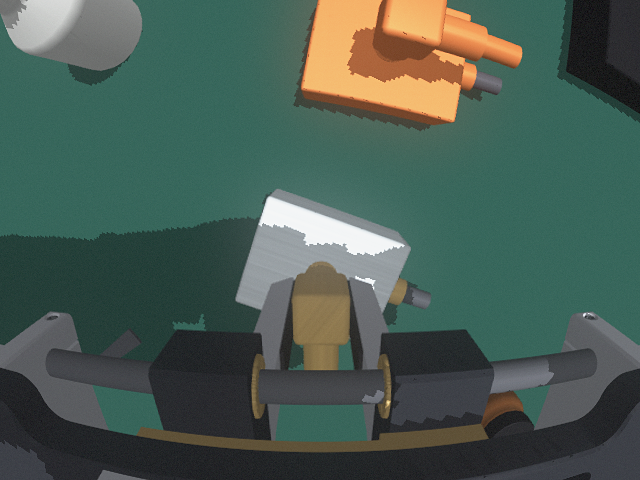

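```bash
python3 -m jog '[0,0,0,0,1,0,0,0,0,0,2,0,0,0,0,0,2,0,0,0,0,0,2,0]' 20 35
python3 -m jog '[0,0,0,0,0,0,0,0,0,0,0,0,0,0,0,0,0,0,0,0,0,0,0,0]' 56
python3 -m jog '[0,-15,0,0,0,0,0,-40,0,0,0,0,0,-75,0,0,0,0,0,-110,0,0,0,0,0,-140,0,0,0,0,0,-150,0,0,0,0,0,-150,0,0,0,0]'
python3 - <<'E'
from h import *
p,M=cur();c=shot('wrist','w16');print(p,np.degrees(np.arctan2(M[1,2],M[0,2])),c['origin'].tolist(),np.array(c['orientation']).tolist())
print(proj(c,[599.1,63.6,40]))
E
```

```text
clock: 19.85
eef_pos: [513.7, 279.1, 90.0]
eef_rot: [-1.572, -0.0, -1.192]
wrist_force: [-3.9, -3.1, 2.9]
finger_gap: 26.0
clock: 20.18
eef_pos: [513.9, 279.5, 89.8]
eef_rot: [-1.571, 0.0, -1.191]
wrist_force: [0.0, -0.3, 0.0]
finger_gap: 48.6
clock: 20.77
eef_pos: [514.6, 279.8, 242.5]
eef_rot: [-1.566, 0.0, -1.191]
wrist_force: [-0.2, 0.3, -0.4]
finger_gap: 56.1
[514.62239781 279.82082868 242.52363377] 21.739727226195246 [486.2184910927956, 350.5258693072923, 400.1450784146615] [2.876905944238124, -0.005012901833712391, 0.3794174070676657]
[np.float64(318.23302052542255), np.float64(408.1089449012411)]
```

View pics/w16.png

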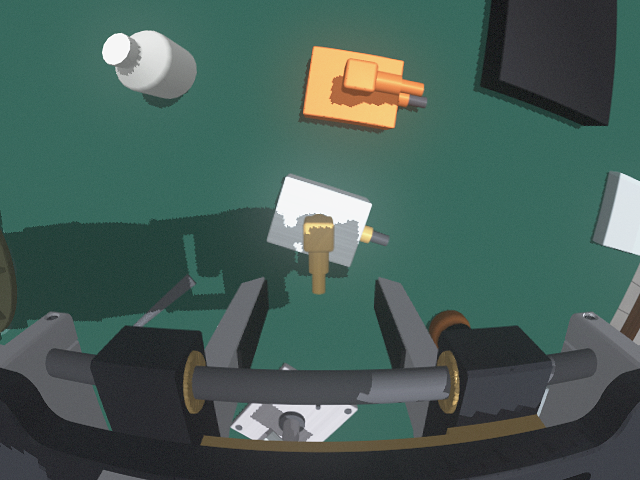

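```bash
python3 -m jog '[20,-10,-30,0,0,0,40,-20,-60,0,0,0,60,-30,-100,0,0,0,95,-30,-120,0,0,0,130,-30,-150,0,0,0,170,-30,-170,0,0,0,210,-30,-180,0,0,0,250,-30,-180,0,0,0,290,-30,-180,0,0,0,330,-30,-180,0,0,0]'
python3 -m jog '[40,0,0,0,0,0,80,0,0,0,0,0,120,0,0,0,0,0,160,0,0,0,0,0,180,0,0,0,0,0,180,0,0,0,0,0,180,0,0,0,0,0]'
python3 - <<'E'
from h import *
t=shot('top','t17');s=shot('scene','s17');print(t['origin'])
i=cv2.imread('pics/t17.png')[150:300,130:350];cv2.imwrite('pics/t17c.png',cv2.resize(i,None,fx=3.6,fy=3.6,interpolation=cv2.INTER_CUBIC))
E
```

```text
clock: 21.65
eef_pos: [467.3, -92.7, 268.0]
eef_rot: [-1.573, 0.001, -1.192]
wrist_force: [0.6, 1.0, 0.4]
finger_gap: 56.0
clock: 22.23
eef_pos: [533.9, -258.2, 267.0]
eef_rot: [-1.573, 0.003, -1.193]
wrist_force: [0.6, 0.7, 0.1]
finger_gap: 55.9
[ 425.34073769  -15.09881091 1263.71101955]
```

View pics/t17c.png

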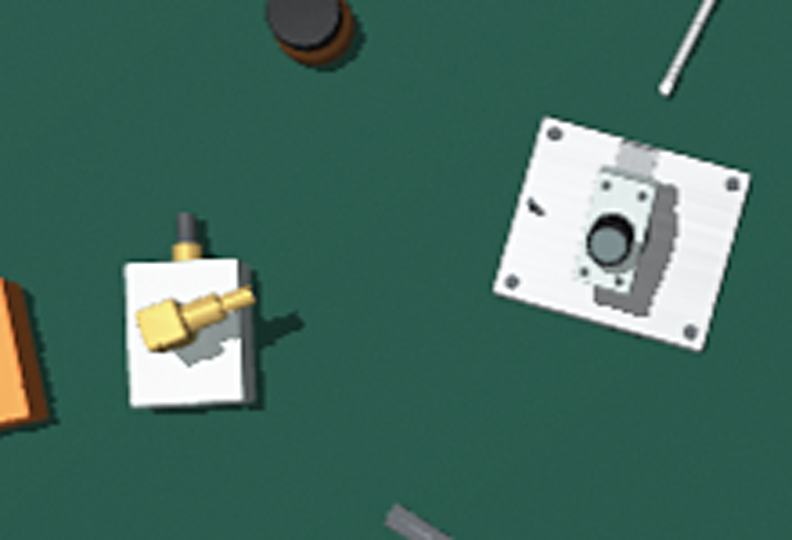

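View pics/s17.png

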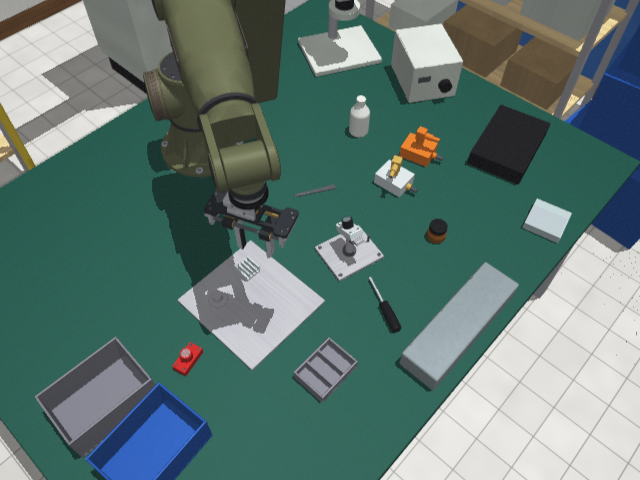

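Run:
```python
from h import *
t=shot('top');f=lambda u,v:(130+u/3.6-.36,150+v/3.6-.36)
b=onz(t,f(162,325),100)[:2];e=onz(t,f(251,295),86)[:2];m=onz(t,f(531,200),40)[:2]
d=(e-b)/np.linalg.norm(e-b);r=m-b;print(b,e,m,'y of mark',d[0]*r[1]-d[1]*r[0],'x',d@r,np.linalg.norm(e-b))
# with tool-yaw-based
b=np.array([513.8,279.3]);y=np.radians(21.7-90);d=np.array([np.cos(y),np.sin(y)]);r=np.array([599.1,63.6])-b;print(d[0]*r[1]-d[1]*r[0],d@r)
s=manip.read_state();print(s['clock'],s['wrist_force'],np.abs(s['qd']).max())
```

```text
[512.30849882 275.01798617] [531.99018732 225.70256869] [598.09682074  60.71107256] y of mark 0.24040516986313776 x 230.83983972948357 53.09782729989716
-0.4993671921099434 231.9532940753536
22.3833 [ 1.0686002  -0.87101398 -0.43210898] 0.012086812456753457
```

```bash
python3 -m jog '[0,0,0,0,0,0,0,0,0,0,0,0]'; python3 -c "
from cell import manip
print(manip.sign_off())"
```

```text
clock: 22.55
eef_pos: [534.3, -257.0, 270.0]
eef_rot: [-1.571, -0.0, -1.19]
wrist_force: [0.1, -0.6, 0.0]
finger_gap: 55.8
the job is handed in; nothing more can be done
None
```

The job is done and handed in at about 22.5 s of the 56 s allowed; sign-off gave no verdict.

- **Module:** I set the bare aluminium lens module on the sloping rest, barrel out, slid it down until it met the lip, and let go. After release, its hole pattern in the wrist picture matched the home pose to within about 1 px. That means under 1 mm off centre and lying flat. The highest wrist force I read while setting it down was about 29 N.
- **Elbow:** I turned the brass elbow about 30° clockwise, released it, and moved the arm clear. Two separate estimates, one from the top camera and one from the tool angle and rest position, put the outlet's line within about 1 mm of the pin.
- **Bystanders:** In the last pictures nothing else looks moved, judged by eye. The red module and the orange elbow were left alone.
- **Where checks disagreed:** The fitted height of the elbow came out 5 to 12 mm low. I put this down to the body's rounded edges and used the stated 84 mm for the grasp. The network's first position estimates were also several mm off, so I used positions fitted to the wrist-camera pictures instead.

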